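Index the sample vial to the reader and start the reading

ROBOT

A 6-joint arm with a two-finger parallel gripper is mounted at the origin on the work surface. World frame = base frame: x ahead of the robot, y to its left, z up, the work surface at z = 0. Lengths are in mm, angles in rad, forces in N, time in s.
With the tool pointing down it reaches from about 250 to 850 mm from the base axis. Payload 12.5 kg.
Tool frame: the origin (TCP) lies at the very end of the fingers, on their centre line; the grasp point (between the pads) lies 19 mm behind it; z points along the fingers, y is the line along which they close (so a half turn about z gives the same grasp; the last joint's range is limited). The gripper opens to 93 mm and grips with 3 to 60 N. Pads are 15 mm wide; open, the fingers measure 128 mm over their backs; the gripper's body (75 mm by 188 mm) begins 65 mm behind the grasp point.
Start: joints at [-1.352, 0.351, 1.652, -0, 1.139, -0.085], TCP at [164.551, -524.793, 218.633] pointing down, gripper open.
Joint ranges: [-2.75, 2.75], [-0.79, 2.1], [0.01, 2.65], [-1.57, 4.71], [0.07, 3.14], [-2.87, 2.87]. Speed limits (rad/s): [2.22, 2.22, 2.79, 3.14, 3.14, 3.14].

INTERFACE

Orientations are given as a 3x3 rotation matrix whose columns are the frame's x, y, z axes.
In Python, from cell import monitor, optics, bot, models gives the robot as it stands. The module is installed in compiled form; this text tells all that it offers.
- The arm moves only by the tool arm_command, never from a script. Its argument "deltas" is a list of rows, each a list of 7 numbers: the opening, from 0 (shut) to 1 (fully open), then the shift along the world's x, y, z in cm, then the turn, a rotation vector about the world's x, y, z in degrees. A call has 1 to 10 rows; each row is the pose to reach, as a shift and turn from the pose commanded when the call began; what a row does not reach only later rows make up. A row lasts 1/8 s, in which the tool goes at most 62.5 mm and 10.7 degrees, less where a joint would pass 70% of its speed; a pose out of reach is approached as far as the arm can. A call with a gripper value outside its range is refused whole. The fingers move at their own pace and stop on an object; "force" is the grip in N (left out, the last holds). Time passes only in rows, so rows that repeat a pose let the fingers close. It gives the time, the measured TCP pose, the force, the opening and the grip force at its end, in the units of the state.
- monitor.get_obs(): the state, without advancing time (a new reading comes with each control period).
- optics.grab_frame(name): name is "scene" or "top" or "wrist"; returns the picture (420x560x3 uint8, blue, green, red); there is no depth.
- optics.get_calibration(name): a dict with "mtx" (3x3 intrinsics, pixels), "k1" (the pictures are not rectified: a ray, as slopes to the right and down, at radius r is drawn at 1 + k1 r^2 times it, then the intrinsics apply), "camera_from_world" (4x4, takes a point from world to camera coordinates); the wrist camera has in their place "hand_eye" (4x4, takes a point from camera to tool coordinates, whose origin is the TCP and whose axes are the flange's). Camera axes: x right, y up, looking along -z (the intrinsics and any distortion apply to the point x, -y, -z); pixel columns grow to the right and rows downward; lengths in mm; the calibration is good to about 2 mm. A picture is of the moment at which its call begins: read the wrist's pose just before it. get_calibration takes no time and is no camera call.
- bot.close_job(): hands the job in; it is judged then, once.
Trained networks look in the newest picture that a camera, given by its name, has taken for a name from the list of things; names that differ only in an ending like _2 or _b are one class to them, and where a whole thing is asked for, a point or a joint stands for the part that bears it (a point fixed in the world has none). Each returns a list of dicts, best first, with "confidence" (0 to 1); they miss things now and then, are a little off and sometimes report something else, mostly with a low value. They report only what shows in the picture. A call takes as long as a camera call.
- models.masks_of(label, camera): "pixels" (420x560 bool, what is visible of it).
- models.place_of(label, camera): "centre" ([x, y, z] in mm, in the coordinates of the camera as it stood for that picture, good to about 4 mm: a listed point, or the origin of a listed thing).
The state is a dict: "clock": time; "joints": joint angles; "qvel": joint speeds; "joint_torque": joint torques, N m; "ee_pos": TCP position; "tool_rot": TCP orientation; "contact_force": force on the tool from outside, world axes, zero at the start; "moment": the same for the moment, N m; "grip_width": finger opening in mm; "grip_force": force on a finger pad.
Only numpy, scipy, OpenCV 4.12 (cv2) and the standard library are available. Lean on these libraries where they do the work, as an engineer would, in place of code of your own. Each camera call takes 0.05 s, during which the arm holds its last target. There are 200 camera calls.

TASK

On the sample changer, gently push an arm of the four-armed wheel with a fingertip until the arm carrying the vial points straight at the reader, so that the vial stands squarely in front of the reader's window, and let the wheel rest there. Then press the start key on top of the reader fully down and let it come up again. Do not touch or lift the vial, and leave the other glassware where it stands.

Things in the scene. Friction and masses are not known exactly. Their poses are not given: they have to be found in the camera images.
- wheel: Four-armed wheel, turns both ways about vertical z; origin on its axis, 32 mm above the bench. Arms along its own +x, +y, -x, -y: aluminium bars 12 mm wide, 38 to 58 mm above the bench, bare from the hub (radius 22 mm, top at 68 mm) to 82 mm out. A grey pocket (centre at 100 mm, outer radius 17.5 mm, top at 60 mm) ends each arm. 1 N at 60 mm out turns it; it stays where left.
- vial: Small amber glass vial with a white cap, loose in the pocket of the wheel's +x arm: 26 mm across, 50 mm tall, its top 93 mm above the bench; origin at the centre of its underside, z up. It is turned with the wheel and not to be touched.
- changer: Fixed base of the sample changer, origin on the bench under the wheel's axis: a blue round plate, radius 125 mm, 12 mm high. On its +y side stands the reader, a white box 80 mm wide in x, y from 130 to 194 mm, 76 mm high, with a dark window 32 mm wide in the middle of its face towards the wheel and a dark line on top in line with the window's middle. A small display is on its back.
- read_spot (a point): Where the centre of the vial's underside belongs: 100 mm from the wheel's axis, 43 mm above the bench, 30 mm in front of the middle of the reader's window. Its y axis points from the wheel's axis to the window.
- start_top (a point): Centre of the top face of the start key, a round spring push key of radius 14 mm in a grey collar on top of the reader, 172 mm from the wheel's axis; it is pressed straight down.
- start (a joint): Travel of the start key: 0 up, 0.006 m fully down; fully down takes 4 N, and it springs back up.
- beaker: Empty glass beaker, 64 mm across, 80 mm tall, standing on the bench near the changer; origin at the centre of its underside. To be left alone.
- jar: Amber reagent jar, 52 mm across, 70 mm tall, standing on the bench near the changer; origin at the centre of its underside. To be left alone.
- spare_vial: A second vial like the first (26 mm across, 50 mm tall), standing on the bench near the changer; origin at the centre of its underside. To be left alone.

How it is judged (in metres and radians):
On the way, in this order (a step that is already met when the one before it is completed fails the run):
1. the vial stands in front of the reader's window, the wheel at rest (horizontal distance between vial and read_spot below 0.012 m and angular speed of wheel below 0.05 rad/s), for 0.3 s.
2. the start key is pressed fully down (value of joint start above 0.0045 m), for 0.05 s.
3. the start key has come up again (value of joint start below 0.0015 m), for 0.1 s.
At the end, for the whole second after the job is handed in: The vial stands upright in its pocket, its centre within 12 mm of the read spot in front of the window, the wheel at rest and the start key up again (all of step 1 and z of vial in the frame of read_spot below 0.005 m and angle between vial's own z axis and vertical below 0.2 rad and value of joint start below 0.0015 m); the robot touches nothing.
It fails at once if the vial is lifted out of its pocket (z of vial in the frame of wheel above 0.019 m).
It fails at once if the robot touches the vial (contact force between any of the fingers, the arm and vial above 0.3 N).
It fails at once if the wheel is pushed or squeezed with more than 20 N (contact force between any of the fingers, the arm and wheel above 20 N).
It fails at once if the start key is pressed while the vial is not in front of the window (value of joint start above 0.003 m and horizontal distance between vial and read_spot above 0.016 m).
It fails at once if other glassware is disturbed (distance of any of beaker, jar, spare_vial from where it was at the start of the episode above 0.012 m).
It also fails if it takes over 58 s, if anything falls off the work surface, if the arm or the gripper's body presses on something with over 40 N, if the wrist force passes 120 N, or if a joint passes its speed limit or range.

## Working session

There is one attempt and no reset: what is moved stays moved. The work goes in short steps, Python scripts to look and compute and a tool call to move; the robot and the scene stay as the last step left them, time stands still between calls to the robot, and variables do not carry over. Pictures are saved under pics/ and viewed, at most 10 in all, crops included, and the job is handed in when it is done.

Besides the shell and the picture viewer there is one more tool, called by a JSON object that holds its "api" and its "payload". arm_command: Moves the arm, as the interface text tells. Its arguments: {"type":"object","properties":{"deltas":{"type":"array","items":{"type":"array","items":{"type":"number"}}},"force":{"type":"number"}},"required":["deltas"]}

```bash
mkdir -p pics; cat > h.py <<'E'
import numpy as np, cv2
from cell import monitor, optics, bot, models
def w2c(name):
    c=optics.get_calibration(name)
    if name!="wrist": return c,np.array(c["camera_from_world"])
    s=monitor.get_obs(); T=np.eye(4); T[:3,:3]=s["tool_rot"]; T[:3,3]=s["ee_pos"]
    return c,np.linalg.inv(T@np.array(c["hand_eye"]))
def proj(P,c,M):
    p=(M[:3,:3]@np.asarray(P,float).T).T+M[:3,3]; s=np.c_[p[:,0]/-p[:,2],-p[:,1]/-p[:,2]]
    s=s*(1+c["k1"]*(s**2).sum(1,keepdims=True)); K=np.array(c["mtx"]); return s@K[:2,:2].T+K[:2,2]
def atz(uv,z,c,M):
    K=np.array(c["mtx"]); d=(np.asarray(uv,float)-K[:2,2])@np.linalg.inv(K[:2,:2]).T; s=d.copy()
    for _ in range(20): s=d/(1+c["k1"]*(s**2).sum(-1,keepdims=True))
    r=np.c_[s[:,0],-s[:,1],-np.ones(len(s))]@M[:3,:3]; o=-M[:3,:3].T@M[:3,3]
    return o+r*((z-o[2])/r[:,2])[:,None]
E
python3 - <<'E'
from h import *
for n in ("top","scene"):
    c,M=w2c(n); cv2.imwrite(f"pics/{n}0.png",optics.grab_frame(n))
    for l in ("wheel","vial","changer","read_spot","start_top","beaker","jar","spare_vial"):
        for d in models.place_of(l,n)[:2]:
            print(n,l,round(d["confidence"],2),np.round((np.linalg.inv(M)@np.r_[d["centre"],1])[:3],1))
print(monitor.get_obs()["clock"])
E
```

```text
top wheel 0.91 [568.9   4.9  31.1]
top vial 0.66 [582.2 -91.5  39. ]
top changer 0.74 [570.5   7.5   1. ]
top changer 0.69 [582.3 -92.3  41.7]
top read_spot 0.84 [521.3  92.2  45.3]
top start_top 0.6 [480.9 150.1  97.5]
top beaker 0.58 [734.7 117.7  -3. ]
top jar 0.61 [777.7 -85.6   2.6]
top spare_vial 0.57 [ 603.6 -187.3    2.6]
scene wheel 0.65 [571.1   1.7  28.9]
scene wheel 0.46 [775.  -87.6   4.1]
scene vial 0.58 [583.4 -94.7  42.3]
scene changer 0.77 [570.5   3.8  -1.9]
scene changer 0.27 [572.2   3.7  27.9]
scene read_spot 0.78 [513.2  91.9  42.4]
scene start_top 0.48 [482.9 153.4  98.6]
scene beaker 0.78 [ 7.330e+02  1.097e+02 -5.000e-01]
scene jar 0.95 [777.8 -85.3   1.3]
scene spare_vial 0.91 [ 594.8 -188.3    2.9]
0.9
```

View pics/top0.png

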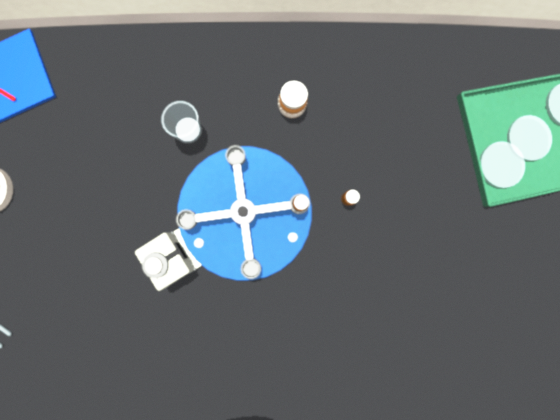

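View pics/scene0.png

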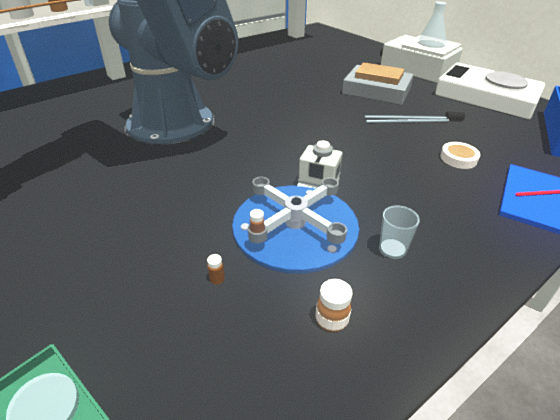

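The top view shows the wheel at (243,211), the vial in its right arm at (300,204), the reader lower left with its key near (155,264), the beaker at (182,122), the jar at (293,98) and the spare vial at (351,198). The scene view agrees. The vial arm is at about -82° and the reader at about 121°, so I'll turn the wheel clockwise by about 157°, pushing the arm that now points along +x. First I'll move closer and take a look.

{"api": "arm_command", "payload": {"deltas": [[0,4,6,0.6,0,0,0],[0,8,12,1.2,0,0,0],[0,12,18,1.8,0,0,0],[0,16,24,2.4,0,0,0],[0,20,30,3,0,0,0],[0,24,36,3.6,0,0,0],[0,28,42,4,0,0,0],[0,32,48,4,0,0,0],[0,36,53,4,0,0,0],[0,36,53,4,0,0,0]]}}

```text
clock: 2.15
ee_pos: [515.4, -6.8, 258.6]
tool_rot: [[0.954, 0.299, 0.001], [0.299, -0.954, -0.0], [0.001, 0.0, -1.0]]
contact_force: [0.5, -1.5, -0.7]
grip_width: 1.0
grip_force: 0.0
```

```bash
python3 - <<'E'
from h import *
s=monitor.get_obs(); print(s["clock"],s["ee_pos"],np.round(s["tool_rot"],2).tolist(),s["joints"],s["contact_force"],s["grip_width"])
c,M=w2c("wrist"); f=optics.grab_frame("wrist"); cv2.imwrite("pics/w1.png",f)
print(np.round(c["hand_eye"],2).tolist())
for l in ("wheel","vial","changer","read_spot","start_top"):
    for d in models.place_of(l,"wrist")[:2]:
        print(l,round(d["confidence"],2),np.round((np.linalg.inv(M)@np.r_[d["centre"],1])[:3],1))
E
```

```text
2.15 [515.40077093  -6.80515161 258.57692078] [[0.95, 0.3, 0.0], [0.3, -0.95, -0.0], [0.0, 0.0, -1.0]] [-1.03469270e-01  2.46978958e-01  1.69081612e+00 -1.37902369e-04
  1.20317877e+00  1.16330090e+00] [ 0.45708068 -1.51723391 -0.65050684] 0.9946631234093561
[[0.0, 0.97, 0.25, 69.74], [1.0, -0.0, 0.0, -0.39], [0.0, 0.25, -0.97, -166.72], [0.0, 0.0, 0.0, 1.0]]
wheel 0.59 [572.    6.7  31.3]
vial 0.79 [587.5 -90.3  46.2]
read_spot 0.79 [521.2  91.9  44.6]
start_top 0.85 [482.8 155.6 102.6]
```

View pics/w1.png

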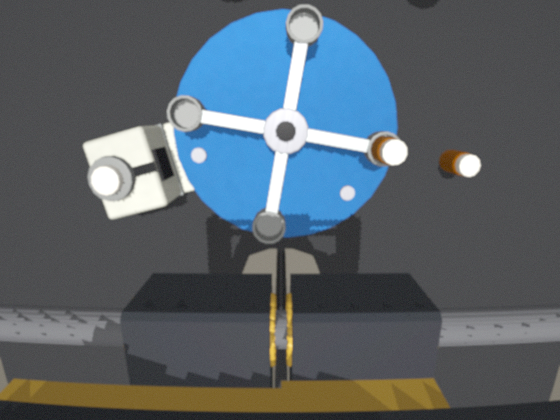

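The wrist view shows the hub at (286,131), the vial at (388,151) in the right arm's pocket, and the reader at left with the key top near (104,181) in its grey collar and the dark line at (145,168). I'll refine the positions with rays at the known heights.

```bash
python3 - <<'E'
from h import *
c,M=w2c("wrist")
A=atz([[286,131]],68,c,M)[0]; print("axis",A)
pk={"px":(305,23),"py":(185,112),"mx":(269,225)}
for k,p in pk.items():
    P=atz([p],60,c,M)[0]; d=P-A; print(k,P.round(1),np.hypot(*d[:2]).round(1),np.degrees(np.arctan2(d[1],d[0])).round(1))
for n,p,z in (("vialtop",(391,151),93),("line1",(157,164),76),("line2",(135,171),76),("key98",(104,181),98),("key102",(104,181),102)):
    P=atz([p],z,c,M)[0]; d=P-A; print(n,P.round(1),np.hypot(*d[:2]).round(1),np.degrees(np.arctan2(d[1],d[0])).round(1))
s=monitor.get_obs();R=s["tool_rot"];t=s["ee_pos"]
print(proj([t,t+R@[0,17.5,0],t+R@[7.5,17.5,0],t+R@[7.5,17.5,-19]],c,M).round())
f=cv2.imread("pics/w1.png"); g=cv2.resize(f[130:230,60:210],(750,500),interpolation=cv2.INTER_CUBIC); cv2.imwrite("pics/w1c.png",g)
E
```

```text
axis [570.62457498   3.66884555  68.        ]
px [670.1  16.6  60. ] 100.3 7.4
py [558.9 102.6  60. ] 99.6 96.8
mx [474.2  -8.6  60. ] 97.2 -172.8
vialtop [583.3 -91.5  93. ] 96.0 -82.4
line1 [504.9 112.8  76. ] 127.4 121.1
line2 [491.9 132.1  76. ] 150.7 121.5
key98 [479.8 150.8  98. ] 172.8 121.7
key102 [481.1 149.1 102. ] 170.8 121.6
[[282. 266.]
 [317. 266.]
 [318. 251.]
 [322. 267.]]
```

View pics/w1c.png

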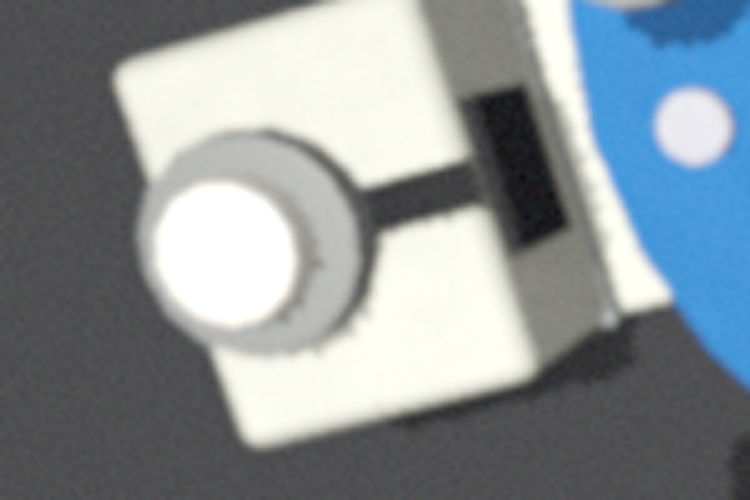

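The crop shows the white key top at (226,252) standing clear of the grey collar around it, with the dark line and window at right. The measured radii (about 100, about 172 and 130 to 150) match the given sizes. Axis is at (570.6, 3.7), vial arm -82.5°, target 121.4°. Now I'll compute the push path.

```bash
cat > path.py <<'E'
from h import *
A=np.array([570.6,3.7])
def c(th,R,gap=0,r=52):
    t=np.radians(th); u=np.array([np.cos(t),np.sin(t)]); n=np.array([-u[1],u[0]])
    h=7.5*abs(R[:2,0]@n)+17.5*abs(R[:2,1]@n); return A+r*u+(6+h+gap)*n
E
python3 - <<'E'
from path import *
s=monitor.get_obs(); R=s["tool_rot"]; print(s["clock"],s["ee_pos"].round(1) if hasattr(s["ee_pos"],"round") else s["ee_pos"])
p0=c(7.4,R,9); print("insert",p0.round(1))
for th in np.r_[7.4:-148.7:-4]: print(round(th,1),((c(th,R)-p0)/10).round(2).tolist())
E
```

```text
2.45 [513.9  -9.5 258.3]
insert [617.8  43.7]
7.4 [0.12, -0.89]
3.4 [0.32, -1.21]
-0.6 [0.5, -1.55]
-4.6 [0.66, -1.92]
-8.6 [0.79, -2.3]
-12.6 [0.89, -2.7]
-16.6 [0.96, -3.11]
-20.6 [1.0, -3.54]
-24.6 [1.0, -3.98]
-28.6 [0.97, -4.42]
-32.6 [0.9, -4.86]
-36.6 [0.78, -5.3]
-40.6 [0.63, -5.74]
-44.6 [0.44, -6.16]
-48.6 [0.21, -6.57]
-52.6 [-0.05, -6.97]
-56.6 [-0.36, -7.34]
-60.6 [-0.69, -7.69]
-64.6 [-1.06, -8.01]
-68.6 [-1.46, -8.3]
-72.6 [-1.88, -8.55]
-76.6 [-2.09, -8.71]
-80.6 [-2.31, -8.87]
-84.6 [-2.55, -9.01]
-88.6 [-2.8, -9.15]
-92.6 [-3.06, -9.28]
-96.6 [-3.34, -9.39]
-100.6 [-3.63, -9.49]
-104.6 [-3.94, -9.57]
-108.6 [-4.27, -9.64]
-112.6 [-4.6, -9.68]
-116.6 [-4.95, -9.7]
-120.6 [-5.3, -9.69]
-124.6 [-5.67, -9.66]
-128.6 [-6.04, -9.6]
-132.6 [-6.41, -9.51]
-136.6 [-6.78, -9.39]
-140.6 [-7.15, -9.23]
-144.6 [-7.52, -9.04]
-148.6 [-7.87, -8.82]
```

{"api": "arm_command", "payload": {"deltas": [[0,5,2.6,-3,0,0,0],[0,10.4,5.3,-8,0,0,0],[0,10.4,5.3,-13,0,0,0],[0,10.4,5.3,-15.8,0,0,0],[0,10.4,5.3,-15.8,0,0,0],[0,10.4,5.3,-15.8,0,0,0]]}}

```text
clock: 3.2
ee_pos: [619.1, 43.3, 102.2]
tool_rot: [[0.955, 0.298, 0.002], [0.298, -0.955, -0.0], [0.002, 0.001, -1.0]]
contact_force: [1.0, -0.3, 1.1]
grip_width: 0.6
grip_force: 0.0
```

{"api": "arm_command", "payload": {"deltas": [[0,-0.1,0,-2,0,0,0],[0,-0.1,0,-4,0,0,0],[0,-0.1,0,-5.8,0,0,0],[0,-0.1,0,-5.8,0,0,0],[0,-0.1,0,-5.8,0,0,0]]}}

```text
clock: 3.82
ee_pos: [617.8, 44.2, 42.8]
tool_rot: [[0.954, 0.299, 0.001], [0.299, -0.954, 0.0], [0.001, 0.0, -1.0]]
contact_force: [-0.8, 0.1, -0.1]
grip_width: 0.6
grip_force: 0.0
```

At the insert point and free of contact. Next I'll push gently through the first part of the arc.

{"api": "arm_command", "payload": {"deltas": [[0,0.06,-0.45,0,0,0,0],[0,0.12,-0.89,0,0,0,0],[0,0.32,-1.21,0,0,0,0],[0,0.5,-1.55,0,0,0,0],[0,0.66,-1.92,0,0,0,0],[0,0.79,-2.3,0,0,0,0],[0,0.89,-2.7,0,0,0,0],[0,0.96,-3.11,0,0,0,0],[0,1.0,-3.54,0,0,0,0],[0,1.0,-3.98,0,0,0,0]]}}

```text
clock: 5.08
ee_pos: [627.5, 4.1, 42.3]
tool_rot: [[0.954, 0.299, 0.0], [0.299, -0.954, -0.0], [0.0, 0.0, -1.0]]
contact_force: [-1.0, 1.9, 0.8]
grip_width: 0.9
grip_force: 0.6
```

```bash
python3 - <<'E'
from path import *
s=monitor.get_obs(); print(s["clock"],s["ee_pos"],s["contact_force"])
c_,M=w2c("top"); cv2.imwrite("pics/t2.png",cv2.resize(optics.grab_frame("top")[100:310,120:400],(800,600)))
E
```

```text
5.075 [627.45301871   4.13045056  42.32184351] [-0.96020395  1.88774991  0.7698573 ]
```

View pics/t2.png

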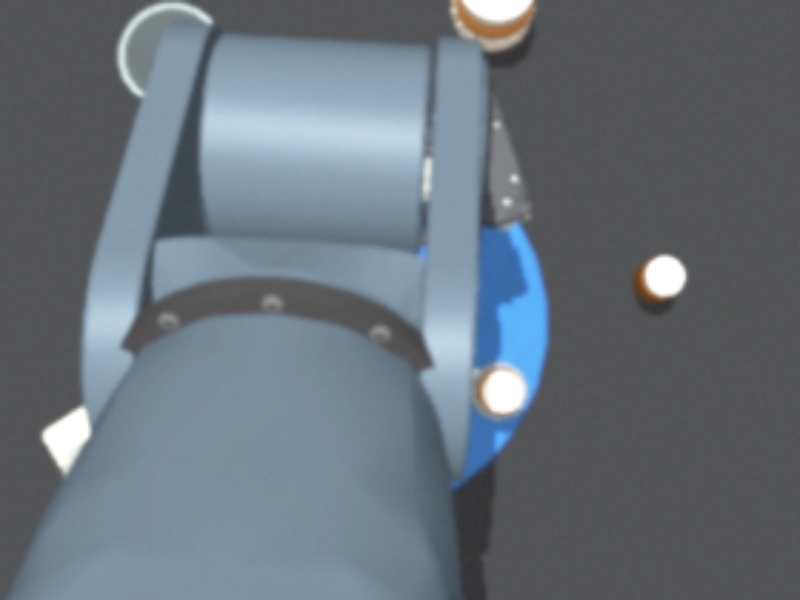

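The top view shows the vial at crop (502,391), so the wheel has turned clockwise as planned. The push force is about 2 N. Continuing.

{"api": "arm_command", "payload": {"deltas": [[0,-0.03,-0.44,0,0,0,0],[0,-0.1,-0.88,0,0,0,0],[0,-0.22,-1.32,0,0,0,0],[0,-0.37,-1.76,0,0,0,0],[0,-0.56,-2.18,0,0,0,0],[0,-0.79,-2.59,0,0,0,0],[0,-1.05,-2.99,0,0,0,0],[0,-1.36,-3.36,0,0,0,0],[0,-1.69,-3.71,0,0,0,0],[0,-2.06,-4.03,0,0,0,0]]}}

```text
clock: 6.38
ee_pos: [606.6, -36.1, 42.3]
tool_rot: [[0.954, 0.299, 0.0], [0.299, -0.954, -0.0], [0.0, 0.0, -1.0]]
contact_force: [0.9, 0.2, -0.2]
grip_width: 0.1
grip_force: 0.5
```

{"api": "arm_command", "payload": {"deltas": [[0,-0.4,-0.29,0,0,0,0],[0,-0.82,-0.54,0,0,0,0],[0,-1.03,-0.7,0,0,0,0],[0,-1.25,-0.86,0,0,0,0],[0,-1.49,-1.0,0,0,0,0],[0,-1.74,-1.14,0,0,0,0],[0,-2.0,-1.27,0,0,0,0],[0,-2.28,-1.38,0,0,0,0],[0,-2.57,-1.48,0,0,0,0],[0,-2.88,-1.56,0,0,0,0]]}}

```text
clock: 7.62
ee_pos: [577.8, -51.6, 42.3]
tool_rot: [[0.954, 0.299, 0.0], [0.299, -0.954, -0.0], [0.0, 0.0, -1.0]]
contact_force: [1.2, 1.5, 0.3]
grip_width: 0.3
grip_force: 0.7
```

```bash
python3 - <<'E'
from h import *
for n in ("scene","wrist"):
    c,M=w2c(n); f=optics.grab_frame(n); 
    cv2.imwrite("pics/%s3.png"%n,f if n=="wrist" else cv2.resize(f[130:290,190:430],(720,480)))
    for l in ("vial","wheel"):
      for d in models.place_of(l,n)[:1]:
        P=(np.linalg.inv(M)@np.r_[d["centre"],1])[:3]; print(n,l,round(d["confidence"],2),P.round(1),np.degrees(np.arctan2(P[1]-3.7,P[0]-570.6)).round(1))
E
```

```text
scene wheel 0.55 [571.9   5.8  31.1] 59.3
wrist wheel 0.82 [571.6   8.8  32.8] 78.6
```

View pics/wrist3.png

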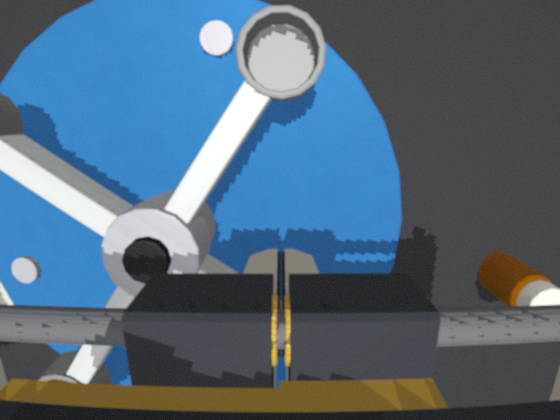

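The wrist view shows an empty pocket rim at (281,52), the hub at (147,257), and another arm going left. The vial is hidden behind the fingers. From the rim I'll compute the wheel phase.

```bash
python3 - <<'E'
from h import *
c,M=w2c("wrist")
for p,z in (((281,52),60),((151,238),68)):
    P=atz([p],z,c,M)[0]; d=P-[570.6,3.7,0]; print(P.round(1),np.hypot(*d[:2]).round(1),np.degrees(np.arctan2(d[1],d[0])).round(1))
E
```

```text
[668.1 -22.7  60. ] 101.0 -15.2
[583.5   6.3  68. ] 13.1 11.5
```

Wheel phase is -105.2° against -104.6° predicted, so the path model holds. Continuing to just short of the goal.

{"api": "arm_command", "payload": {"deltas": [[0,-0.33,-0.07,0,0,0,0],[0,-0.66,-0.11,0,0,0,0],[0,-1.01,-0.13,0,0,0,0],[0,-1.36,-0.12,0,0,0,0],[0,-1.73,-0.09,0,0,0,0],[0,-2.1,-0.03,0,0,0,0],[0,-2.47,0.06,0,0,0,0],[0,-2.84,0.18,0,0,0,0],[0,-3.21,0.34,0,0,0,0],[0,-3.4,0.43,0,0,0,0]]}}

```text
clock: 9.18
ee_pos: [543.7, -47.1, 42.3]
tool_rot: [[0.954, 0.299, -0.0], [0.299, -0.954, 0.0], [-0.0, -0.0, -1.0]]
contact_force: [1.4, -1.4, 0.7]
grip_width: 0.2
grip_force: 0.5
```

```bash
python3 - <<'E'
from h import *
for n in ("scene","wrist"):
    c,M=w2c(n); f=optics.grab_frame(n)
    cv2.imwrite("pics/%s4.png"%n,f)
    for l in ("vial","read_spot"):
      for d in models.place_of(l,n)[:1]:
        P=(np.linalg.inv(M)@np.r_[d["centre"],1])[:3]; print(n,l,round(d["confidence"],2),P.round(1),np.degrees(np.arctan2(P[1]-3.7,P[0]-570.6)).round(1))
E
```

```text
scene vial 0.5 [505.4  83.   45.4] 129.4
scene read_spot 0.56 [515.9  95.1  41.6] 120.9
wrist vial 0.83 [511.9  87.3  46.1] 125.1
wrist read_spot 0.75 [521.3  93.1  44.3] 118.9
```

View pics/wrist4.png

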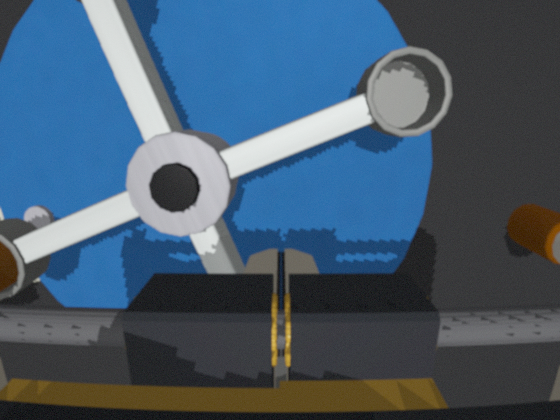

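The wrist view shows the vial at the left edge (5,262) in its pocket, the opposite empty pocket rim at (406,91), and the hub at (178,183).

```bash
python3 - <<'E'
from path import *
c_,M=w2c("wrist"); s=monitor.get_obs(); print(s["clock"],s["ee_pos"])
P=atz([(406,91)],60,c_,M)[0]; d=P-[570.6,3.7,0]; print(P.round(1),np.hypot(*d[:2]).round(1),np.degrees(np.arctan2(d[1],d[0])).round(1)+180)
R=s["tool_rot"]
for th in (-144.6,-146.6,-148.6,-150): print(th,((c(th,R)-c(-142.6,R))/10).round(2))
E
```

```text
9.475 [543.88389257 -47.14792447  42.20258108]
[635.6 -69.5  60. ] 97.8 131.6
-144.6 [-0.18  0.1 ]
-146.6 [-0.36  0.2 ]
-148.6 [-0.53  0.32]
-150 [-0.66  0.4 ]
```

{"api": "arm_command", "payload": {"deltas": [[0,-0.09,0.05,0,0,0,0],[0,-0.18,0.1,0,0,0,0],[0,-0.27,0.15,0,0,0,0],[0,-0.36,0.2,0,0,0,0],[0,-0.45,0.26,0,0,0,0],[0,-0.53,0.32,0,0,0,0],[0,-0.57,0.34,0,0,0,0],[0,-0.57,0.34,0,0,0,0]]}}

```text
clock: 10.48
ee_pos: [538.2, -43.8, 42.3]
tool_rot: [[0.954, 0.299, -0.0], [0.299, -0.954, 0.0], [-0.0, -0.0, -1.0]]
contact_force: [0.5, -0.4, 0.4]
grip_width: 0.7
grip_force: 0.3
```

{"api": "arm_command", "payload": {"deltas": [[0,0.3,-0.5,0,0,0,0],[0,0.6,-1.0,0,0,0,0],[0,0.6,-1.0,2,0,0,0],[0,0.6,-1.0,7,0,0,0],[0,0.6,-1.0,13,0,0,0],[0,0.6,-1.0,19,0,0,0],[0,-1.4,-1.0,21,0,0,0],[0,-3.4,-1.0,21,0,0,0],[0,-3.4,-1.0,21,0,0,0],[0,-3.4,-1.0,21,0,0,0]]}}

```text
clock: 11.72
ee_pos: [504.8, -54.0, 252.2]
tool_rot: [[0.954, 0.299, -0.0], [0.299, -0.954, 0.0], [-0.0, -0.0, -1.0]]
contact_force: [0.2, -0.9, 0.1]
grip_width: 0.4
grip_force: 0.0
```

```bash
python3 - <<'E'
from h import *
s=monitor.get_obs(); print(s["clock"],s["ee_pos"],s["qvel"])
c,M=w2c("wrist"); f=optics.grab_frame("wrist"); cv2.imwrite("pics/w5.png",f)
for l in ("vial","read_spot","start_top"):
  for d in models.place_of(l,"wrist")[:1]:
    P=(np.linalg.inv(M)@np.r_[d["centre"],1])[:3]; print(l,round(d["confidence"],2),P.round(1),np.degrees(np.arctan2(P[1]-3.7,P[0]-570.6)).round(1))
E
```

```text
11.725 [504.80713181 -53.96134102 252.1708142 ] [ 0.00176031  0.00879726 -0.00257388  0.00014883 -0.00114286 -0.00149118]
vial 0.82 [519.8  92.4  47.5] 119.8
read_spot 0.59 [521.3  89.3  43.6] 119.9
start_top 0.9 [484.2 153.4 102.3] 120.0
```

View pics/w5.png

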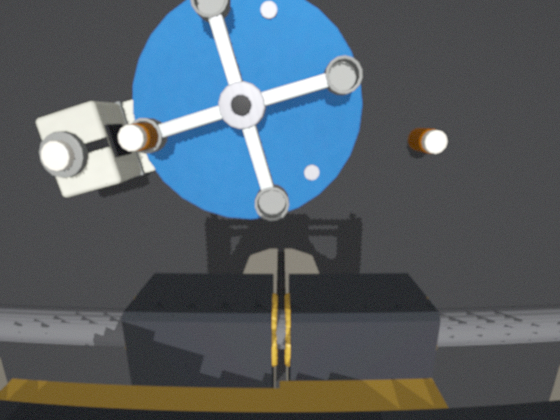

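The wrist view shows the vial at (131,137) in its pocket before the window, its arm in line with the dark line at (95,147) and the key top at (56,154). The empty pockets are at (344,75) and (272,202). I'll check the angle with numbers.

```bash
python3 - <<'E'
from h import *
c,M=w2c("wrist"); A=atz([(241,104)],68,c,M)[0]; print(A)
for n,p,z in (("opp",(344,75),60),("side",(272,202),60),("vialtop",(131,137),93),("line",(95,147),76),("line2",(104,144),76),("key100",(56,154),100)):
    P=atz([p],z,c,M)[0]; d=P-A; print(n,P.round(1),np.hypot(*d[:2]).round(1),np.degrees(np.arctan2(d[1],d[0])).round(1))
E
```

```text
[572.5561208    6.66759152  68.        ]
opp [626.8 -76.5  60. ] 99.3 -56.9
side [490.6 -48.4  60. ] 98.7 -146.1
vialtop [517.1  89.8  93. ] 99.9 123.7
line [495.1 127.9  76. ] 143.9 122.6
line2 [500.4 120.   76. ] 134.3 122.5
key100 [484.  150.8 100. ] 169.2 121.6
```

The vial is within about 3 mm of the read spot. Next I'll go above the start key.

{"api": "arm_command", "payload": {"deltas": [[0,-0.6,5,0,0,0,0],[0,-1.2,10,0,0,0,0],[0,-1.8,15,0,0,0,0],[0,-2.3,20.5,-2,0,0,0],[0,-2.3,20.5,-7,0,0,0],[0,-2.3,20.5,-11,0,0,0],[0,-2.3,20.5,-13.8,0,0,0],[0,-2.3,20.5,-13.8,0,0,0],[0,-2.3,20.5,-13.8,0,0,0]]}}

```text
clock: 13.05
ee_pos: [482.0, 151.4, 115.3]
tool_rot: [[0.954, 0.299, 0.001], [0.299, -0.954, 0.0], [0.001, 0.0, -1.0]]
contact_force: [0.5, -0.6, 1.3]
grip_width: 0.6
grip_force: 0.0
```

```bash
python3 - <<'E'
from h import *
c,M=w2c("scene"); f=optics.grab_frame("scene"); cv2.imwrite("pics/s6.png",cv2.resize(f[90:260,240:400],(560,595),interpolation=cv2.INTER_CUBIC))
s=monitor.get_obs(); print(s["ee_pos"],s["contact_force"],proj([s["ee_pos"],[482,151,100]],c,M))
E
```

```text
[482.16387138 151.38359969 115.56639823] [ 0.13010644 -0.50523917  1.11376612] [[323.92729934 136.09306411]
 [323.2021471  142.52106617]]
```

View pics/s6.png

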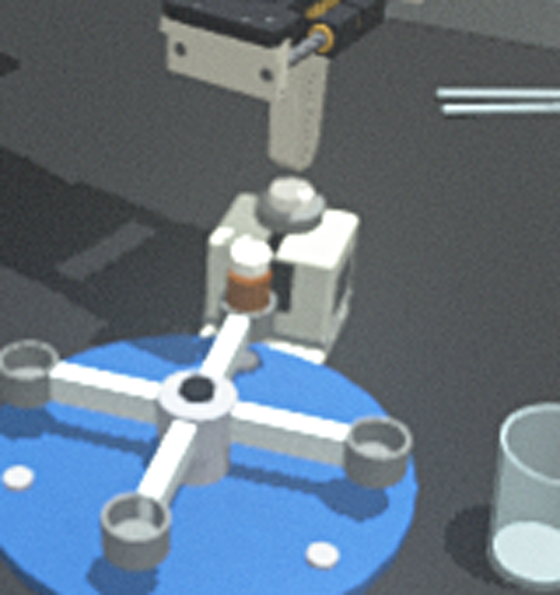

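The scene crop shows the fingertip (292,165) right above the key (295,190), with the vial (249,270) standing before the window. Lowering in small steps to find the key.

{"api": "arm_command", "payload": {"deltas": [[0,0,0,-0.5,0,0,0],[0,0,0,-0.9,0,0,0],[0,0,0,-1.2,0,0,0],[0,0,0,-1.4,0,0,0],[0,0,0,-1.6,0,0,0],[0,0,0,-1.6,0,0,0]]}}

```text
clock: 13.85
ee_pos: [481.3, 151.2, 98.3]
tool_rot: [[0.954, 0.299, -0.0], [0.299, -0.954, -0.0], [-0.0, 0.0, -1.0]]
contact_force: [-0.2, 0.4, 1.2]
grip_width: -0.0
grip_force: 0.5
```

{"api": "arm_command", "payload": {"deltas": [[0,0,0,-0.15,0,0,0],[0,0,0,-0.3,0,0,0],[0,0,0,-0.3,0,0,0],[0,0,0,-0.45,0,0,0],[0,0,0,-0.45,0,0,0]]}}

```text
clock: 14.48
ee_pos: [481.4, 151.2, 93.8]
tool_rot: [[0.954, 0.299, 0.0], [0.299, -0.954, 0.0], [0.0, 0.0, -1.0]]
contact_force: [-1.0, -0.5, 2.7]
grip_width: 0.6
grip_force: 1.5
```

Force is rising (2.7 N), so the key is moving. I'll go on to the stop.

{"api": "arm_command", "payload": {"deltas": [[0,0,0,-0.1,0,0,0],[0,0,0,-0.2,0,0,0],[0,0,0,-0.3,0,0,0],[0,0,0,-0.3,0,0,0]]}}

```text
clock: 14.98
ee_pos: [481.5, 151.2, 92.0]
tool_rot: [[0.954, 0.299, 0.0], [0.299, -0.954, 0.0], [0.0, 0.0, -1.0]]
contact_force: [-6.5, -2.3, 19.6]
grip_width: 0.5
grip_force: 10.0
```

The stop is reached: 19.6 N at z = 92, 6 mm below the 98 mm key top. Releasing and retreating.

{"api": "arm_command", "payload": {"deltas": [[0,0,0,0.3,0,0,0],[0,0,0,1,0,0,0],[0,0,0,3,0,0,0],[0,0,0,7,0,0,0],[0,0,0,12,0,0,0],[0,-2,-5,14,0,0,0],[0,-4,-10,15,0,0,0],[0,-6,-15,15,0,0,0],[0,-6,-15,15,0,0,0],[0,-6,-15,15,0,0,0]]}}

```text
clock: 16.23
ee_pos: [421.5, 1.5, 240.9]
tool_rot: [[0.954, 0.299, 0.0], [0.299, -0.954, 0.0], [0.0, -0.0, -1.0]]
contact_force: [-0.3, 0.9, 0.3]
grip_width: 0.6
grip_force: 0.0
```

```bash
python3 - <<'E'
from h import *
s=monitor.get_obs(); print(s["clock"],s["ee_pos"],s["contact_force"])
c,M=w2c("wrist"); f=optics.grab_frame("wrist"); cv2.imwrite("pics/w7.png",f)
for l in ("vial","read_spot","start_top"):
  for d in models.place_of(l,"wrist")[:1]:
    P=(np.linalg.inv(M)@np.r_[d["centre"],1])[:3]; print(l,round(d["confidence"],2),P.round(1),np.degrees(np.arctan2(P[1]-3.7,P[0]-570.6)).round(1))
E
```

```text
16.225 [421.4946722    1.47646081 240.90963592] [-0.29154102  0.87127759  0.25503258]
vial 0.62 [520.1  94.2  45.3] 119.1
start_top 0.88 [484.3 152.9  98.9] 120.1
```

View pics/w7.png

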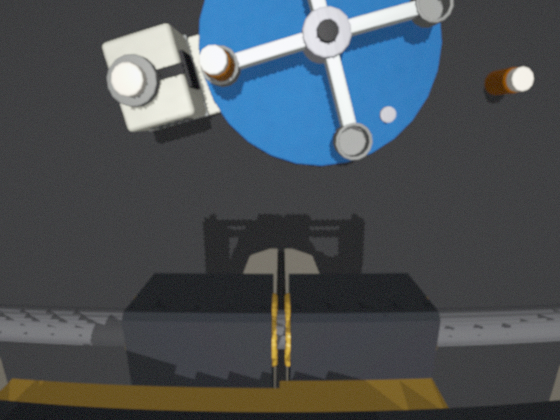

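The wrist view shows the vial (218,64) upright in its pocket in front of the window, the key (130,80) back up, and the robot clear. Handing in.

```bash
python3 -c "
from cell import bot
print(bot.close_job())"
```

```text
the job is handed in; nothing more can be done
None
```

The wheel is turned so the vial stands in front of the reader's window, about 3 mm off the read spot by my measurement. The start key was pressed to its stop and came back up, the arm is clear, and the job is handed in; no verdict was returned.

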